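# Complete the vacuum fixture and open its valve

## Task

Find the two empty pockets of the vacuum fixture and lay a good blue spare from the grey tray flat into each; leave the housings that are already seated, the spare left over and the red reject where they are. Only when every pocket is filled, turn the yellow valve lever fully open, in line with its pipe. Do not knock anything else on the bench out of place.

Things in the scene. Friction and masses are not known exactly. Their poses are not given: they have to be found in the camera images.
- fixture: aluminium vacuum fixture bolted to the bench: plate 150 (x) x 220 (y) x 30 high with six pockets 10 deep, two rows along x (at -40 and +40) and three columns along y (at -78, 0, +78), and a brass ball valve with a yellow lever on its +y side (valve block top 38 above the bench; a small round gauge 40 across and 56 high at x +48, y +132). Origin: centre of the underside. It does not move.
- pocket_1 (a point): centre of the floor of one pocket of the fixture (x -40, y -78 in the fixture's frame, 20 above the bench). Pocket: 53 (x) x 41 (y), 10 deep, black rubber floor with an orange port in the middle, so an empty one shows black. Axes as the fixture's. Four pockets hold a housing at the start and two are empty; which ones varies
- pocket_2 (a point): centre of the floor of one pocket of the fixture (x -40, y +0 in the fixture's frame, 20 above the bench). Pocket: 53 (x) x 41 (y), 10 deep, black rubber floor with an orange port in the middle, so an empty one shows black. Axes as the fixture's. Four pockets hold a housing at the start and two are empty; which ones varies
- pocket_3 (a point): centre of the floor of one pocket of the fixture (x -40, y +78 in the fixture's frame, 20 above the bench). Pocket: 53 (x) x 41 (y), 10 deep, black rubber floor with an orange port in the middle, so an empty one shows black. Axes as the fixture's. Four pockets hold a housing at the start and two are empty; which ones varies
- pocket_4 (a point): centre of the floor of one pocket of the fixture (x +40, y -78 in the fixture's frame, 20 above the bench). Pocket: 53 (x) x 41 (y), 10 deep, black rubber floor with an orange port in the middle, so an empty one shows black. Axes as the fixture's. Four pockets hold a housing at the start and two are empty; which ones varies
- pocket_5 (a point): centre of the floor of one pocket of the fixture (x +40, y +0 in the fixture's frame, 20 above the bench). Pocket: 53 (x) x 41 (y), 10 deep, black rubber floor with an orange port in the middle, so an empty one shows black. Axes as the fixture's. Four pockets hold a housing at the start and two are empty; which ones varies
- pocket_6 (a point): centre of the floor of one pocket of the fixture (x +40, y +78 in the fixture's frame, 20 above the bench). Pocket: 53 (x) x 41 (y), 10 deep, black rubber floor with an orange port in the middle, so an empty one shows black. Axes as the fixture's. Four pockets hold a housing at the start and two are empty; which ones varies
- seated_1: already seated in one of the pockets: sensor housing: a flat blue base 46 (x) x 34 (y) x 14 high, and on its middle an upright white connector block 26 (x) x 16 (y) x 28 high, 42 high in all; about 60 g. Origin: centre of the underside; z up. A half turn about z makes no difference. Pick it by the white block, across its 16 mm (along y)
- seated_2: already seated in one of the pockets: sensor housing: a flat blue base 46 (x) x 34 (y) x 14 high, and on its middle an upright white connector block 26 (x) x 16 (y) x 28 high, 42 high in all; about 60 g. Origin: centre of the underside; z up. A half turn about z makes no difference. Pick it by the white block, across its 16 mm (along y)
- seated_3: already seated in one of the pockets: sensor housing: a flat blue base 46 (x) x 34 (y) x 14 high, and on its middle an upright white connector block 26 (x) x 16 (y) x 28 high, 42 high in all; about 60 g. Origin: centre of the underside; z up. A half turn about z makes no difference. Pick it by the white block, across its 16 mm (along y)
- seated_4: already seated in one of the pockets: sensor housing: a flat blue base 46 (x) x 34 (y) x 14 high, and on its middle an upright white connector block 26 (x) x 16 (y) x 28 high, 42 high in all; about 60 g. Origin: centre of the underside; z up. A half turn about z makes no difference. Pick it by the white block, across its 16 mm (along y)
- spare_1: good spare in a cell of the grey tray: sensor housing: a flat blue base 46 (x) x 34 (y) x 14 high, and on its middle an upright white connector block 26 (x) x 16 (y) x 28 high, 42 high in all; about 60 g. Origin: centre of the underside; z up. A half turn about z makes no difference. Pick it by the white block, across its 16 mm (along y)
- spare_2: good spare in a cell of the grey tray: sensor housing: a flat blue base 46 (x) x 34 (y) x 14 high, and on its middle an upright white connector block 26 (x) x 16 (y) x 28 high, 42 high in all; about 60 g. Origin: centre of the underside; z up. A half turn about z makes no difference. Pick it by the white block, across its 16 mm (along y)
- spare_3: good spare in a cell of the grey tray: sensor housing: a flat blue base 46 (x) x 34 (y) x 14 high, and on its middle an upright white connector block 26 (x) x 16 (y) x 28 high, 42 high in all; about 60 g. Origin: centre of the underside; z up. A half turn about z makes no difference. Pick it by the white block, across its 16 mm (along y)
- reject: rejected part in a cell of the grey tray, same size and shape as the spares but with a red base instead of blue. Origin: centre of the underside
- tray: grey parts tray fixed to the bench, 190 x 190, walls 18 high and 4 thick, floor 4 thick, one divider each way making four cells, each with one part (three blue spares, one red reject). Origin: centre of the underside
- valve (a joint): quarter-turn lever of the vacuum valve, rad: 0 is closed (lever across the pipe, pointing to the fixture's -x), 1.571 is the open stop (lever in line with the pipe, pointing to the fixture's +y, away from the pockets). It grows turning clockwise seen from above, and stays where it is left; about 2 N at the grip moves it. It starts within 0.25 of closed
- valve_grip (a point): middle of the yellow grip of the lever, 65 from the hinge and 66 above the bench; the grip is 56 long (along the lever) x 14 wide x 20 high, level, and clear below. Its x axis points from the grip to the hinge, whose vertical axis stands at x 0, y +155 in the fixture's frame
- caliper: steel caliper with black slide, 195 long, lying on the bench between robot and fixture; bystander
- screwdriver: screwdriver 170 long lying on the bench; bystander
- ring_gauge: steel ring 60 across, 18 high; bystander
- solvent: clear bottle with red cap, 56 across, 120 high; bystander
- marker: white and green marker pen 130 long, 17 across, lying behind the fixture; bystander
- jar: jar with blue lid, 54 across, 60 high; bystander

How it is judged:
On the way, in this order (a step that is already met when the one before it is completed fails the run):
1. two spares lie flat on pocket floors (underside 15 to 24 mm above the fixture's), the third in the tray, while the valve is still closed (below 0.5 rad) ((((x of spare_1 in the frame of fixture between -0.07 and 0.07 m and y of spare_1 in the frame of fixture between -0.11 and 0.11 m and z of spare_1 in the frame of fixture between 0.015 and 0.024 m and angle between spare_1's own z axis and vertical below 0.07 rad) and (x of spare_2 in the frame of fixture between -0.07 and 0.07 m and y of spare_2 in the frame of fixture between -0.11 and 0.11 m and z of spare_2 in the frame of fixture between 0.015 and 0.024 m and angle between spare_2's own z axis and vertical below 0.07 rad) and (x of spare_3 in the frame of tray between -0.095 and 0.095 m and y of spare_3 in the frame of tray between -0.095 and 0.095 m and height (world z) of spare_3 below 0.012 m and angle between spare_3's own z axis and vertical below 0.1 rad)) or ((x of spare_1 in the frame of fixture between -0.07 and 0.07 m and y of spare_1 in the frame of fixture between -0.11 and 0.11 m and z of spare_1 in the frame of fixture between 0.015 and 0.024 m and angle between spare_1's own z axis and vertical below 0.07 rad) and (x of spare_3 in the frame of fixture between -0.07 and 0.07 m and y of spare_3 in the frame of fixture between -0.11 and 0.11 m and z of spare_3 in the frame of fixture between 0.015 and 0.024 m and angle between spare_3's own z axis and vertical below 0.07 rad) and (x of spare_2 in the frame of tray between -0.095 and 0.095 m and y of spare_2 in the frame of tray between -0.095 and 0.095 m and height (world z) of spare_2 below 0.012 m and angle between spare_2's own z axis and vertical below 0.1 rad)) or ((x of spare_2 in the frame of fixture between -0.07 and 0.07 m and y of spare_2 in the frame of fixture between -0.11 and 0.11 m and z of spare_2 in the frame of fixture between 0.015 and 0.024 m and angle between spare_2's own z axis and vertical below 0.07 rad) and (x of spare_3 in the frame of fixture between -0.07 and 0.07 m and y of spare_3 in the frame of fixture between -0.11 and 0.11 m and z of spare_3 in the frame of fixture between 0.015 and 0.024 m and angle between spare_3's own z axis and vertical below 0.07 rad) and (x of spare_1 in the frame of tray between -0.095 and 0.095 m and y of spare_1 in the frame of tray between -0.095 and 0.095 m and height (world z) of spare_1 below 0.012 m and angle between spare_1's own z axis and vertical below 0.1 rad))) and value of joint valve below 0.5 rad), for 0.2 s.
2. the valve lever is turned to open (above 1.45 rad) (value of joint valve above 1.45 rad), for 0.2 s.
At the end, for the whole second after the job is handed in: Two spares lie at rest in the two empty pockets, flat on the floor (underside 15 to 24 mm up, within 0.07 rad of upright); the seated ones within 12 mm of their start; the third spare and the reject upright in the tray; valve above 1.45 rad; bystanders within 40 mm of their start ((((x of spare_1 in the frame of fixture between -0.07 and 0.07 m and y of spare_1 in the frame of fixture between -0.11 and 0.11 m and z of spare_1 in the frame of fixture between 0.015 and 0.024 m and angle between spare_1's own z axis and vertical below 0.07 rad) and (x of spare_2 in the frame of fixture between -0.07 and 0.07 m and y of spare_2 in the frame of fixture between -0.11 and 0.11 m and z of spare_2 in the frame of fixture between 0.015 and 0.024 m and angle between spare_2's own z axis and vertical below 0.07 rad) and (x of spare_3 in the frame of tray between -0.095 and 0.095 m and y of spare_3 in the frame of tray between -0.095 and 0.095 m and height (world z) of spare_3 below 0.012 m and angle between spare_3's own z axis and vertical below 0.1 rad)) or ((x of spare_1 in the frame of fixture between -0.07 and 0.07 m and y of spare_1 in the frame of fixture between -0.11 and 0.11 m and z of spare_1 in the frame of fixture between 0.015 and 0.024 m and angle between spare_1's own z axis and vertical below 0.07 rad) and (x of spare_3 in the frame of fixture between -0.07 and 0.07 m and y of spare_3 in the frame of fixture between -0.11 and 0.11 m and z of spare_3 in the frame of fixture between 0.015 and 0.024 m and angle between spare_3's own z axis and vertical below 0.07 rad) and (x of spare_2 in the frame of tray between -0.095 and 0.095 m and y of spare_2 in the frame of tray between -0.095 and 0.095 m and height (world z) of spare_2 below 0.012 m and angle between spare_2's own z axis and vertical below 0.1 rad)) or ((x of spare_2 in the frame of fixture between -0.07 and 0.07 m and y of spare_2 in the frame of fixture between -0.11 and 0.11 m and z of spare_2 in the frame of fixture between 0.015 and 0.024 m and angle between spare_2's own z axis and vertical below 0.07 rad) and (x of spare_3 in the frame of fixture between -0.07 and 0.07 m and y of spare_3 in the frame of fixture between -0.11 and 0.11 m and z of spare_3 in the frame of fixture between 0.015 and 0.024 m and angle between spare_3's own z axis and vertical below 0.07 rad) and (x of spare_1 in the frame of tray between -0.095 and 0.095 m and y of spare_1 in the frame of tray between -0.095 and 0.095 m and height (world z) of spare_1 below 0.012 m and angle between spare_1's own z axis and vertical below 0.1 rad))) and value of joint valve above 1.45 rad and distance of each of seated_1, seated_2, seated_3, seated_4 from where it was at the start of the episode below 0.012 m and x of reject in the frame of tray between -0.095 and 0.095 m and y of reject in the frame of tray between -0.095 and 0.095 m and height (world z) of reject below 0.012 m and angle between reject's own z axis and vertical below 0.1 rad and linear speed of each of spare_1, spare_2, spare_3, reject below 0.02 m/s and distance of each of caliper, screwdriver, ring_gauge, solvent, marker, jar from where it was at the start of the episode below 0.04 m); the robot touches nothing.
It fails at once if a housing that was already seated is moved by more than 12 mm (distance of any of seated_1, seated_2, seated_3, seated_4 from where it was at the start of the episode above 0.012 m).
It fails at once if the red reject is moved by more than 40 mm (distance of reject from where it was at the start of the episode above 0.04 m).
It fails at once if a bystander is moved by more than 40 mm (distance of any of caliper, screwdriver, ring_gauge, solvent, marker, jar from where it was at the start of the episode above 0.04 m).
It also fails if it takes over 61 s, if anything falls off the work surface, if the arm or the gripper's body presses on something with over 40 N, if the wrist force passes 120 N, or if a joint passes its speed limit or range.

## Robot

A 6-joint arm with a two-finger parallel gripper is mounted at the origin on the work surface. World frame = base frame: x ahead of the robot, y to its left, z up, the work surface at z = 0. Lengths are in m, angles in rad, forces in N, time in s.
With the tool pointing down it reaches from about 0.275 to 0.75 m from the base axis. Payload 10.2 kg.
Tool frame: the origin (TCP) lies between the finger pads; the fingertips stand 19 mm ahead of it and the grasp point (between the pads) is the TCP (robot.tips_ahead is the distance from the TCP to the fingertips, in m); z points along the fingers, y is the line along which they close (so a half turn about z gives the same grasp; the last joint's range is limited). The gripper opens to 85 mm and grips with 20 to 120 N. Pads are 22 mm wide; open, the fingers measure 114 mm over their backs; the gripper's body (76 mm by 85 mm) begins 54 mm behind the grasp point. The pads swing forward as they close: fully open they stand 13 mm farther back than shut.
Start: joints at [-1.392, 0.313, 1.498, -0, 1.331, -0.223], TCP at [0.205, -0.483, 0.25] pointing down, gripper open.
Joint ranges: [-2.94, 2.94], [-0.97, 2.17], [0.19, 2.56], [-1.23, 4.37], [0.02, 3.11], [-2.88, 2.88]. Speed limits (rad/s): [2.39, 2.39, 3.01, 3.14, 3.14, 3.14].

## Interface

Orientations are given as a unit quaternion [x, y, z, w].
In Python, from rig import robot gives the robot as it stands.
- The arm moves only by the tool apply_moves, never from a script. Its argument "deltas" is a list that holds one entry, the list of rows, each a list of 7 numbers: the shift along the tool's x, y, z as a fraction of full scale, then the turn, a rotation vector about the tool's x, y, z as a fraction of full scale, then the opening, from 0 (shut) to 1 (fully open). In form: [[[dx, dy, dz, wx, wy, wz, jaw], ...]]. A call has 1 to 20 rows; each row shifts and turns the commanded pose from where the row before left it, along the tool's axes as they then stand; what a row does not reach is not made up. Full scale, the value 1, is 20 mm for a shift and 8 degrees for a turn. A row lasts 1/10 s, in which the tool goes at most 50 mm and 8.59 degrees, less where a joint would pass 70% of its speed; a pose out of reach is approached as far as the arm can. A call with a number of a shift or a turn outside -1 to 1 is refused whole. A call with a gripper value outside its range is refused whole. The fingers move at their own pace and stop on an object; the grip force is fixed at half the most. Time passes only in rows, so rows that do not move let the fingers close. It gives the time, the measured TCP pose, the force, the opening and the grip force at its end, in the units of the state.
- robot.get_state(): the state, without advancing time (a new reading comes with each control period).
- robot.camera(name): name is "scene" or "top" or "wrist"; returns a dict with "color" (480x640x3 uint8, blue, green, red), "vfov" (degrees; the focal length in pixels is half the picture's height over the tangent of half this angle, whatever the lens; pixels are square), "cx", "cy" (the principal point, pixels), "cam_to_world" (4x4, takes a point from camera to world coordinates). Camera axes: x right, y down, z forward; pixel columns grow to the right and rows downward; lengths in m; the calibration is good to about 2 mm. A picture is of the moment at which its call begins. There is no depth.
- robot.finish_job(): hands the job in; it is judged then, once.
The state is a dict: "clock": time; "joint_positions": joint angles; "dq": joint speeds; "effort": joint torques, N m; "eef_pos": TCP position; "tool_rot": TCP orientation; "contact_force": force on the tool from outside, world axes, zero at the start; "ft_torque": the same for the moment, N m; "finger_gap": finger opening in m; "finger_force": force on a finger pad.
Only numpy, scipy, OpenCV 4.12 (cv2) and the standard library are available. Lean on these libraries where they do the work, as an engineer would, in place of code of your own. Each camera call takes 0.05 s, during which the arm holds its last target. There are 200 camera calls.

## Working session

There is one attempt and no reset: what is moved stays moved. The work goes in short steps, Python scripts to look and compute and a tool call to move; the robot and the scene stay as the last step left them, time stands still between calls to the robot, and variables do not carry over. Pictures are saved under pics/ and viewed, at most 10 in all, crops included, and the job is handed in when it is done.

Besides the shell and the picture viewer there is one more tool, called after "Request:" as name([rows], argument=value, ...), one row to a line, values as JSON. apply_moves: Moves the arm, as the interface text tells. Its arguments: {"type":"object","properties":{"deltas":{"type":"array"}},"required":["deltas"]}

```bash
mkdir -p pics
cat > h.py <<'E'
import numpy as np, cv2
from rig import robot
def snap(n,f):
    c=robot.camera(n); cv2.imwrite(f,c["color"]); np.savez(f+'.npz',T=c["cam_to_world"],v=c["vfov"],c=[c["cx"],c["cy"]]); return c
def px(f,u,v,z):
    d=np.load(f+'.npz'); T=d['T']; F=240/np.tan(np.radians(float(d['v']))/2)
    r=T[:3,:3]@np.array([(u-d['c'][0])/F,(v-d['c'][1])/F,1]); o=T[:3,3]
    return o+r*(z-o[2])/r[2]
E
python3 - <<'E'
from h import *
c=snap("top","pics/top.png");print(c["cam_to_world"],c["vfov"],c["cx"],c["cy"])
snap("scene","pics/scene.png")
s=robot.get_state();print(s)
E
```

```text
[[-0.01688778 -0.9984947   0.05218364  0.50915298]
 [-0.9997499   0.01762822  0.01376149  0.02520223]
 [-0.01466068 -0.05193819 -0.99854268  1.03282996]
 [ 0.          0.          0.          1.        ]] 52.28636958645768 324.8515850520093 240.57811090395947
{'clock': 0.1, 'joint_positions': array([-1.39241476e+00,  3.13381370e-01,  1.49837565e+00, -2.18425409e-05,
        1.33101115e+00, -2.23384881e-01]), 'dq': array([ 9.88407582e-04, -4.93907390e-04, -2.51402585e-05, -1.73513816e-03,
        8.27688578e-05,  7.87118602e-04]), 'effort': array([ 2.02109120e-03, -4.12899971e+01, -2.60144001e+01, -1.83234924e-04,
        3.01386674e-03,  1.68186131e-05]), 'eef_pos': array([ 0.20525023, -0.48297898,  0.24979331]), 'tool_rot': array([ 9.79890038e-01,  1.99537382e-01,  2.61974428e-06, -5.87844344e-04]), 'contact_force': array([-0.40857694, -0.18384976, -0.16370194]), 'ft_torque': array([ 0.03610869, -0.04413643, -0.05741443]), 'finger_force': 0.0, 'finger_gap': 0.08534273226206171}
```

View pics/top.png

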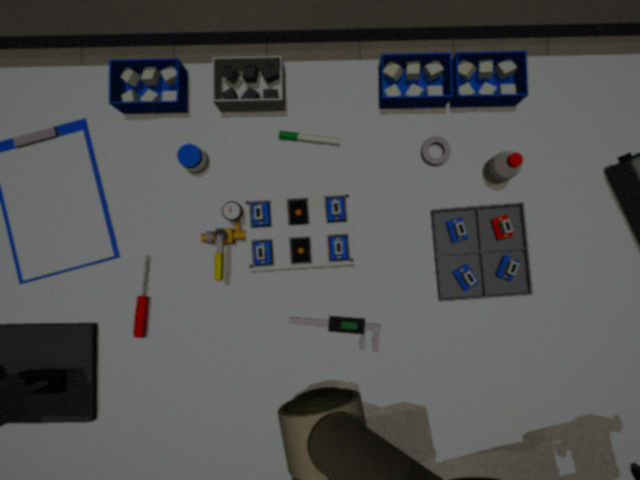

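View pics/scene.png

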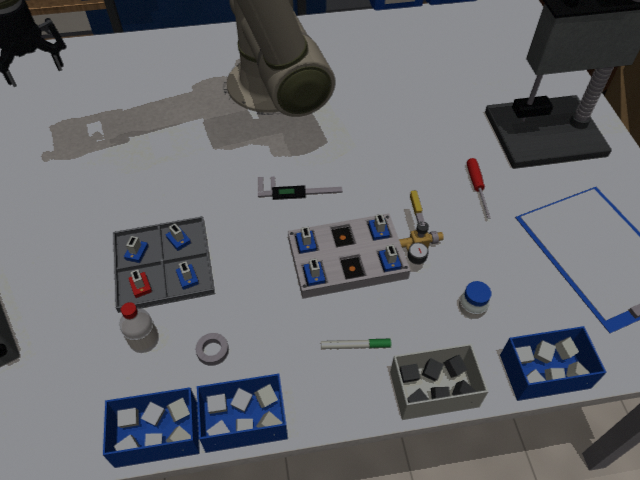

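The empty pockets are the middle column (top view about (298,211) and (301,250)). The reject is at (502,228), the spares at (457,230), (466,277) and (509,267), and the lever points to -x. I'll enlarge the fixture and tray.

Run:
```python
from h import *
i=cv2.imread("pics/top.png")
i=cv2.convertScaleAbs(i,alpha=1.5)
cv2.imwrite("pics/c1.png",cv2.resize(i[185:295,195:360],(792,528),interpolation=cv2.INTER_CUBIC))
cv2.imwrite("pics/c2.png",cv2.resize(i[200:304,425:540],(663,600),interpolation=cv2.INTER_CUBIC))
```

```text
(no output)
```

View pics/c1.png

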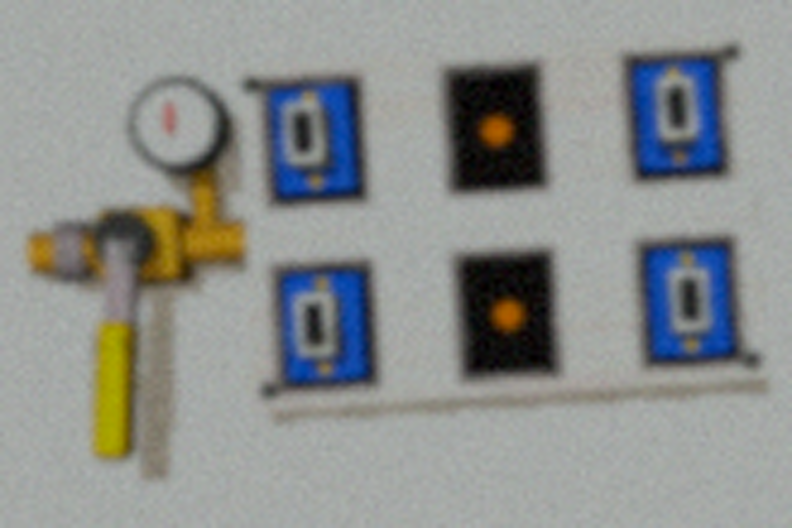

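View pics/c2.png

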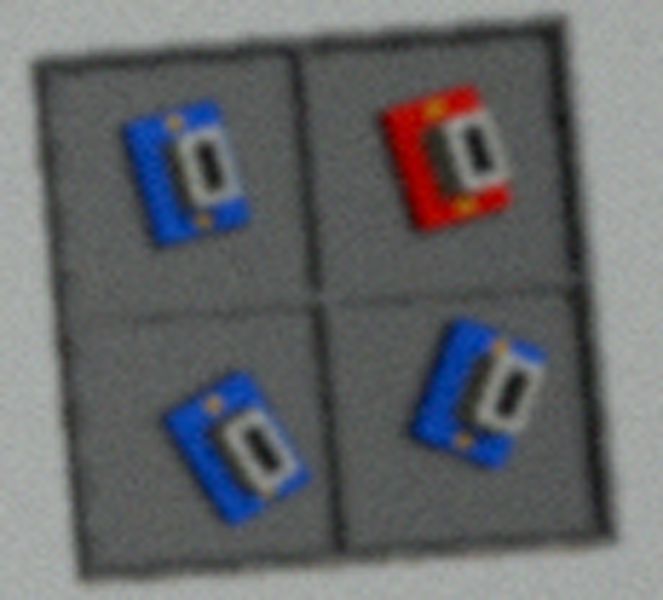

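Crops: ports at c1 (496,131) and (508,315); seated block tops at (303,135), (315,325), (678,108), (689,300); lever grip from (115,323) to (112,457). In c2 the spare block tops are at A (208,168), B (260,450), C (512,393).

Run:
```python
from h import *
f="pics/top.png"
def q(k,U,V,z):
    s,a,b=((4.8,195,185),(5.765,425,200))[k-1]
    return px(f,(U+.5)/s-.5+a,(V+.5)/s-.5+b,z)[:2]
L=[(40,0),(-40,0),(40,78),(-40,78),(40,-78),(-40,-78)]
P=[q(1,496,131,.02),q(1,508,315,.02)]+[q(1,*p,.062) for p in [(303,135),(315,325),(678,108),(689,300)]]
A=np.array(L)/1000;P=np.array(P)
a0,p0=A.mean(0),P.mean(0);H=(A-a0).T@(P-p0)
th=np.arctan2(H[0,1]-H[1,0],H[0,0]+H[1,1]);R=np.array([[np.cos(th),-np.sin(th)],[np.sin(th),np.cos(th)]])
t=p0-R@a0;print("fix",t,np.degrees(th));print("res mm",1e3*(P-(A@R.T+t)))
for n,v in dict(p5=(.04,0),p2=(-.04,0),hinge=(0,.155)).items():print(n,R@v+t)
g=[q(1,115,323,.076),q(1,112,457,.076)];print("grip",g, "hub",q(1,122,240,.07))
h=R@(0,.155)+t;m=(g[0]+g[1])/2-h;print("grip r",np.hypot(*m),"ang deg",np.degrees(np.arctan2(m[1],m[0])))
S=dict(A=([(122,125),(216,100),(249,225),(160,246)],(208,168)),B=([(165,415),(245,370),(313,475),(235,525)],(260,450)),C=([(462,318),(548,352),(497,468),(412,435)],(512,393)))
for n,(c,b) in S.items():
    c=np.array([q(2,*x,.018) for x in c]);l=(c[0]+c[1]-c[2]-c[3])/2
    print(n,"base",c.mean(0),"block",q(2,*b,.046),"len",np.hypot(*l),"w",np.hypot(*(c[1]+c[2]-c[0]-c[3])/2),"xang",np.degrees(np.arctan2(l[1],l[0])))
```

```text
fix [0.58256146 0.09192356] 2.88676273132357
res mm [[ 0.36285171  0.25622232]
 [ 0.32651342  0.21697808]
 [-0.60794723 -0.07330099]
 [ 0.0977186  -0.25759771]
 [-0.08318262 -0.53156245]
 [-0.09595388  0.38926075]]
p5 [0.6225107  0.09393805]
p2 [0.54261222 0.08990908]
hinge [0.57475532 0.24672687]
grip [array([0.54059096, 0.2474634 ]), array([0.48594578, 0.24899497])] hub [0.57497317 0.24577087]
grip r 0.06150529887973011 ang deg 178.60036727196268
A base [ 0.5798111  -0.23502623] block [ 0.57980417 -0.23531765] len 0.04596473476624128 w 0.03390686232459618 xang 14.286810034205544
B base [ 0.48189975 -0.25079963] block [ 0.48121027 -0.25025082] len 0.045234150713678305 w 0.033067327195872076 xang 31.080733860444475
C base [ 0.49937553 -0.33694669] block [ 0.49952233 -0.33810578] len 0.04562639354159074 w 0.032457875976501634 xang -25.24967492860318
```

```bash
cat > to.py <<'E'
import sys,numpy as np
from scipy.spatial.transform import Rotation as Ro
from rig import robot
# target x y z(m) phi(deg): remaining units: turn first, then shift in turned axes
x,y,z,p=map(float,sys.argv[1:5]);s=robot.get_state()
M=Ro.from_quat(s["tool_rot"]).as_matrix();T=Ro.from_euler('z',p,degrees=True)*Ro.from_euler('x',180,degrees=True)
w=Ro.from_matrix(M.T@T.as_matrix()).as_rotvec(degrees=True)/8
if abs(w[2])>12: w=w*0+[0,0,w[2]]
d=T.as_matrix().T@(np.array([x,y,z])-s["eef_pos"])/.02
print("t",round(s["clock"],2),"turn",w.round(3),"shift",d.round(2),"gap",round(s["finger_gap"],4),"pos",s["eef_pos"].round(4))
E
python3 to.py .5798 -.2352 .12 14.3
```

```text
t 0.1 turn [-8.00e-03 -1.00e-03  1.09e+00] shift [21.21 -7.38  6.49] gap 0.0853 pos [ 0.2053 -0.483   0.2498]
```

Request:
apply_moves([
  [[0,0,0,0,0,0.55,0.5],[0,0,0,0,0,0.54,0.5],[1,-0.35,0.3,0,0,0,0.5],[1,-0.35,0.3,0,0,0,0.5],[1,-0.35,0.3,0,0,0,0.5],[1,-0.35,0.3,0,0,0,0.5],[1,-0.35,0.3,0,0,0,0.5],[1,-0.35,0.3,0,0,0,0.5],[1,-0.35,0.3,0,0,0,0.5],[1,-0.35,0.3,0,0,0,0.5],[1,-0.35,0.3,0,0,0,0.5],[1,-0.35,0.3,0,0,0,0.5],[1,-0.35,0.3,0,0,0,0.5],[1,-0.35,0.3,0,0,0,0.5],[1,-0.35,0.3,0,0,0,0.5],[1,-0.35,0.3,0,0,0,0.5],[1,-0.35,0.3,0,0,0,0.5],[1,-0.35,0.3,0,0,0,0.5],[1,-0.35,0.3,0,0,0,0.5],[0,0,0,0,0,0,0.5]],
])

```text
clock: 2.1
eef_pos: [0.5063, -0.2822, 0.1471]
tool_rot: [0.992, 0.126, -0.001, -0.001]
contact_force: [0.3, 0.1, 0.3]
finger_gap: 0.0427
finger_force: 0.0
```

```bash
python3 to.py .5798 -.2352 .12 14.3
```

```text
t 2.1 turn [-0.013  0.006  0.017] shift [ 4.14 -1.37  1.35] gap 0.0427 pos [ 0.5063 -0.2822  0.1471]
```

Request:
apply_moves([
  [[0.9,-0.3,0.3,0,0,0,0.5],[0.9,-0.3,0.3,0,0,0,0.5],[0.9,-0.3,0.3,0,0,0,0.5],[0.9,-0.3,0.3,0,0,0,0.5],[0.54,-0.17,0.15,0,0,0,0.5],[0,0,0,0,0,0,0.5],[0,0,0,0,0,0,0.5]],
])

```text
clock: 2.8
eef_pos: [0.5785, -0.2372, 0.1214]
tool_rot: [0.992, 0.125, -0.0, 0.0]
contact_force: [-1.1, 0.4, -0.4]
finger_gap: 0.0426
finger_force: 0.0
```

```bash
python3 to.py .5798 -.2352 .042 14.3
python3 - <<'E'
from h import *
snap("wrist","pics/w1.png")
E
```

```text
t 2.8 turn [0.    0.002 0.001] shift [ 0.09 -0.08  3.97] gap 0.0426 pos [ 0.5785 -0.2372  0.1214]
```

View pics/w1.png

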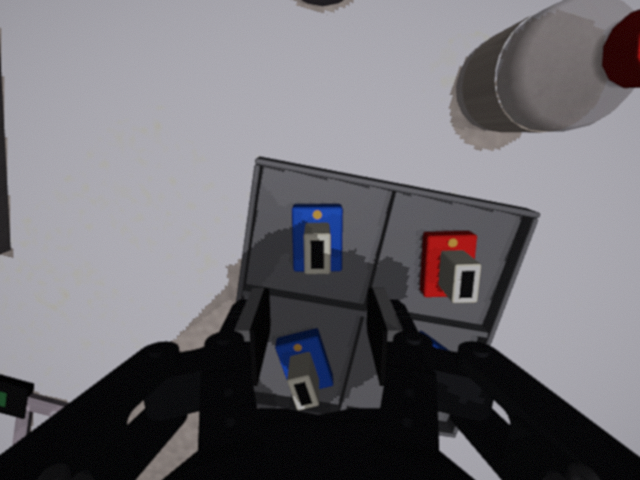

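The wrist view shows spare A square to the jaws, with its block at (317,250) and the finger midline at about x=318. I'll descend, grip and lift.

Request:
apply_moves([
  [[0.09,-0.08,0.8,0,0,0,0.5],[0,0,0.9,0,0,0,0.5],[0,0,0.9,0,0,0,0.5],[0,0,0.8,0,0,0,0.5],[0,0,0.57,0,0,0,0.5],[0,0,0,0,0,0,0.5],[0,0,0,0,0,0,0],[0,0,0,0,0,0,0],[0,0,0,0,0,0,0],[0,0,0,0,0,0,0],[0,0,0,0,0,0,0]],
])

```text
clock: 3.95
eef_pos: [0.5807, -0.2353, 0.0431]
tool_rot: [0.992, 0.125, 0.001, 0.001]
contact_force: [-0.8, -1.6, 5.5]
finger_gap: 0.0143
finger_force: 59.4
```

```bash
python3 to.py .6225 .0939 .15 2.9
```

```text
t 3.95 turn [ 0.011 -0.01   1.426] shift [  2.92 -16.34  -5.35] gap 0.0143 pos [ 0.5807 -0.2353  0.0431]
```

Request:
apply_moves([
  [[0,0,-0.5,0,0,0,0],[0,0,-0.9,0,0,0,0],[0,0,-1,0,0,0,0],[0,0,-1,0,0,0,0],[0,0,-1,0,0,0.4,0],[0,0,-0.95,0,0,0.5,0],[0,0,0,0,0,0.52,0],[0.2,-0.6,0,0,0,0,0],[0.2,-1,0,0,0,0,0],[0.2,-1,0,0,0,0,0],[0.2,-1,0,0,0,0,0],[0.2,-1,0,0,0,0,0],[0.2,-1,0,0,0,0,0],[0.2,-1,0,0,0,0,0],[0.2,-1,0,0,0,0,0],[0.2,-1,0,0,0,0,0],[0.2,-1,0,0,0,0,0],[0.2,-1,0,0,0,0,0],[0.2,-1,0,0,0,0,0],[0.2,-1,0,0,0,0,0]],
])

```text
clock: 5.95
eef_pos: [0.6188, 0.0213, 0.1486]
tool_rot: [1.0, 0.027, -0.001, -0.0]
contact_force: [0.4, -0.7, -0.3]
finger_gap: 0.015
finger_force: 58.5
```

```bash
python3 to.py .6225 .0939 .15 2.9
```

```text
t 5.95 turn [-0.004  0.009  0.025] shift [ 0.37 -3.61 -0.07] gap 0.015 pos [0.6188 0.0213 0.1486]
```

Request:
apply_moves([
  [[0.1,-1,0,0,0,0,0],[0.1,-1,0,0,0,0,0],[0.1,-0.9,0,0,0,0,0],[0.03,-0.5,0,0,0,0,0],[0,-0.25,0,0,0,0,0],[0,0,0.8,0,0,0,0],[0,0,0.8,0,0,0,0],[0,0,0.8,0,0,0,0],[0,0,0,0,0,0,0],[0,0,0,0,0,0,0]],
])

```text
clock: 6.95
eef_pos: [0.6222, 0.0923, 0.1013]
tool_rot: [1.0, 0.026, 0.0, 0.0]
contact_force: [-0.2, 0.6, -0.5]
finger_gap: 0.0149
finger_force: 58.5
```

```bash
python3 to.py .6225 .0939 .06 2.9
python3 - <<'E'
from h import *
c=snap("scene","pics/s2.png");cv2.imwrite("pics/s2c.png",cv2.resize(c["color"][180:300,260:420],(800,600),interpolation=cv2.INTER_CUBIC))
E
```

```text
t 6.95 turn [ 0.    -0.     0.003] shift [ 0.02 -0.08  2.06] gap 0.0149 pos [0.6222 0.0923 0.1013]
```

View pics/s2c.png

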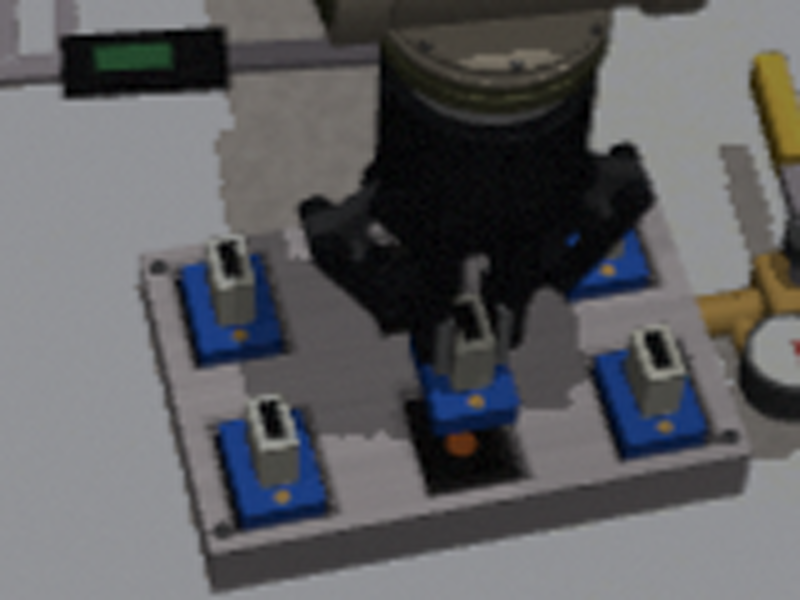

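The housing hangs level and square above pocket 5 (port visible at crop (462,443)). I'll lower it, release and lift.

Request:
apply_moves([
  [[0.02,-0.08,0.5,0,0,0,0],[0,0,0.6,0,0,0,0],[0,0,0.5,0,0,0,0],[0,0,0.3,0,0,0,0],[0,0,0.15,0,0,0,0],[0,0,0,0,0,0,0],[0,0,0,0,0,0,0]],
])

```text
clock: 7.7
eef_pos: [0.6225, 0.0943, 0.0601]
tool_rot: [1.0, 0.026, 0.0, 0.0]
contact_force: [0.2, -0.3, -0.5]
finger_gap: 0.0148
finger_force: 58.6
```

```bash
python3 to.py .4815 -.2505 .15 31.1;python3 to.py .6225 .0939 .06 2.9
```

```text
t 7.7 turn [ 1.00e-03 -4.00e-03 -3.52e+00] shift [-14.94  11.12  -4.5 ] gap 0.0148 pos [0.6225 0.0943 0.0601]
t 7.7 turn [ 0.    -0.004  0.005] shift [-0.    0.02  0.  ] gap 0.0148 pos [0.6225 0.0943 0.0601]
```

Request:
apply_moves([
  [[0,0,0.05,0,0,0,0],[0,0,0,0,0,0,0.45],[0,0,0,0,0,0,0.45],[0,0,0,0,0,0,0.45],[0,0,-0.4,0,0,0,0.45],[0,0,-0.8,0,0,0,0.45],[0,0,-1,0,0,0,0.45],[0,0,-1,0,0,0,0.45],[0,0,-1,0,0,-0.5,0.45],[0,0,-0.35,0,0,-0.8,0.45],[0,0,0,0,0,-0.8,0.45],[0,0,0,0,0,-0.8,0.45],[0,0,0,0,0,-0.62,0.45],[-0.5,0.4,0,0,0,0,0.45],[-1,0.75,0,0,0,0,0.45],[-1,0.75,0,0,0,0,0.45],[-1,0.75,0,0,0,0,0.45],[-1,0.75,0,0,0,0,0.45],[-1,0.75,0,0,0,0,0.45],[-1,0.75,0,0,0,0,0.45]],
])

```text
clock: 9.7
eef_pos: [0.5608, -0.0584, 0.1504]
tool_rot: [0.964, 0.267, 0.0, 0.0]
contact_force: [-0.3, -0.2, -0.3]
finger_gap: 0.0383
finger_force: 0.0
```

```bash
python3 to.py .4815 -.2505 .15 31.1
```

```text
t 9.7 turn [ 0.003 -0.001 -0.022] shift [-8.36  6.18  0.02] gap 0.0383 pos [ 0.5608 -0.0584  0.1504]
```

Request:
apply_moves([
  [[-1,0.75,0,0,0,0,0.45],[-1,0.75,0,0,0,0,0.45],[-1,0.75,0,0,0,0,0.45],[-1,0.75,0,0,0,0,0.45],[-1,0.75,0,0,0,0,0.45],[-1,0.75,0.5,0,0,0,0.45],[-1,0.75,0.5,0,0,0,0.45],[-0.9,0.6,0.5,0,0,0,0.45],[-0.5,0.35,0.5,0,0,0,0.45],[0,0,0,0,0,0,0.45],[0,0,0,0,0,0,0.45]],
])

```text
clock: 10.8
eef_pos: [0.4819, -0.2494, 0.1101]
tool_rot: [0.964, 0.268, 0.0, -0.0]
contact_force: [-0.4, 0.1, -0.5]
finger_gap: 0.0386
finger_force: 0.0
```

```bash
python3 to.py .4815 -.2505 .043 31.1
python3 - <<'E'
from h import *
c=snap("scene","pics/s3.png");w=snap("wrist","pics/w3.png")
a=cv2.resize(c["color"][180:300,260:420],(400,300),interpolation=cv2.INTER_CUBIC)
cv2.imwrite("pics/m3.png",np.hstack([a,cv2.resize(w["color"],(400,300))]))
E
```

```text
t 10.8 turn [-0.001 -0.001 -0.007] shift [-0.05  0.04  3.36] gap 0.0386 pos [ 0.4819 -0.2494  0.1101]
```

View pics/m3.png

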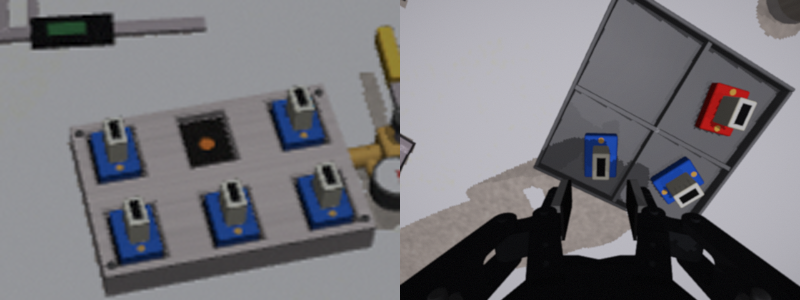

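The left half shows pocket 5 filled and flat at (232,215), with only pocket 2 empty at (207,143). The right half shows spare B square between the fingers at (600,160). I'll descend, grip and lift.

Request:
apply_moves([
  [[-0.05,0.04,0.6,0,0,0,0.45],[0,0,0.9,0,0,0,0.45],[0,0,0.9,0,0,0,0.45],[0,0,0.6,0,0,0,0.45],[0,0,0.36,0,0,0,0.45],[0,0,0,0,0,0,0.45],[0,0,0,0,0,0,0],[0,0,0,0,0,0,0],[0,0,0,0,0,0,0],[0,0,0,0,0,0,0]],
])

```text
clock: 11.9
eef_pos: [0.4819, -0.2513, 0.0435]
tool_rot: [0.963, 0.268, 0.001, 0.001]
contact_force: [-0.4, -0.4, 4.9]
finger_gap: 0.0146
finger_force: 59.2
```

```bash
python3 to.py .5426 .0899 .15 2.9
```

```text
t 11.9 turn [ 0.01  -0.007  3.525] shift [  3.9  -16.88  -5.33] gap 0.0146 pos [ 0.4819 -0.2513  0.0435]
```

Request:
apply_moves([
  [[0,0,-0.5,0,0,0,0],[0,0,-0.9,0,0,0,0],[0,0,-1,0,0,0,0],[0,0,-1,0,0,0.4,0],[0,0,-1,0,0,0.8,0],[0,0,-0.93,0,0,0.8,0],[0,0,0,0,0,0.8,0],[0,0,0,0,0,0.72,0],[0.25,-0.6,0,0,0,0,0],[0.25,-1,0,0,0,0,0],[0.25,-1,0,0,0,0,0],[0.25,-1,0,0,0,0,0],[0.25,-1,0,0,0,0,0],[0.25,-1,0,0,0,0,0],[0.25,-1,0,0,0,0,0],[0.25,-1,0,0,0,0,0],[0.25,-1,0,0,0,0,0],[0.25,-1,0,0,0,0,0],[0.25,-1,0,0,0,0,0],[0.25,-1,0,0,0,0,0]],
])

```text
clock: 13.9
eef_pos: [0.5293, -0.0144, 0.1495]
tool_rot: [1.0, 0.027, -0.0, -0.0]
contact_force: [0.6, 0.1, -0.9]
finger_gap: 0.0147
finger_force: 58.5
```

Request:
apply_moves([
  [[0.2,-1,0,0,0,0,0],[0.2,-1,0,0,0,0,0],[0.2,-1,0,0,0,0,0],[0.2,-1,0,0,0,0,0],[0.1,-0.9,0,0,0,0,0],[0,-0.4,0,0,0,0,0],[0,0,0.8,0,0,0,0],[0,0,0.8,0,0,0,0],[0,0,0.8,0,0,0,0],[0,0,0,0,0,0,0],[0,0,0,0,0,0,0]],
])

```text
clock: 15.0
eef_pos: [0.542, 0.0907, 0.1018]
tool_rot: [1.0, 0.026, 0.0, 0.0]
contact_force: [-0.5, 0.8, -0.4]
finger_gap: 0.0151
finger_force: 58.5
```

```bash
python3 to.py .5426 .0902 .06 2.9
```

```text
t 15.0 turn [ 0.    -0.     0.012] shift [0.03 0.03 2.09] gap 0.0151 pos [0.542  0.0907 0.1018]
```

Request:
apply_moves([
  [[0.03,0.03,0.5,0,0,0,0],[0,0,0.6,0,0,0,0],[0,0,0.5,0,0,0,0],[0,0,0.3,0,0,0,0],[0,0,0.19,0,0,0,0],[0,0,0,0,0,0,0],[0,0,0,0,0,0,0]],
])

```text
clock: 15.7
eef_pos: [0.5427, 0.0901, 0.0595]
tool_rot: [1.0, 0.026, 0.0, 0.0]
contact_force: [0.2, 0.2, -1.1]
finger_gap: 0.0152
finger_force: 58.6
```

```bash
python3 to.py .5426 .0902 .06 2.9; python3 to.py .5098 .2483 .15 -1.4; python3 -c "
from rig import robot;print(robot.get_state()['joint_positions'].round(2))"
```

```text
t 15.7 turn [ 0.    -0.002  0.006] shift [-0.01 -0.01 -0.02] gap 0.0152 pos [0.5427 0.0901 0.0595]
t 15.7 turn [ 0.    -0.002  0.543] shift [-1.84 -7.87 -4.52] gap 0.0152 pos [0.5427 0.0901 0.0595]
[-0.05  0.59  1.63  0.    0.92  1.47]
```

Request:
apply_moves([
  [[0,0,0,0,0,0,0.45],[0,0,0,0,0,0,0.45],[0,0,0,0,0,0,0.45],[0,0,-0.4,0,0,0,0.45],[0,0,-0.8,0,0,0,0.45],[0,0,-1,0,0,0,0.45],[0,0,-1,0,0,0,0.45],[0,0,-1,0,0,-0.6,0.45],[0,0,-0.3,0,0,-1,0.45],[0,0,0,0,0,-1,0.45],[0,0,0,0,0,-1,0.45],[0,0,0,0,0,-1,0.45],[0,0,0,0,0,-1,0.45],[0,0,0,0,0,-1,0.45],[0,0,0,0,0,-1,0.45],[0,0,0,0,0,-1,0.45],[0,0,0,0,0,-1,0.45],[0,0,0,0,0,-1,0.45],[0,0,0,0,0,-1,0.45],[0,0,0,0,0,-1,0.45]],
])

```text
clock: 17.7
eef_pos: [0.5426, 0.0901, 0.1501]
tool_rot: [0.615, 0.788, 0.0, 0.0]
contact_force: [0.6, -0.9, -0.6]
finger_gap: 0.0386
finger_force: 0.0
```

```bash
python3 to.py .5098 .2483 .15 178.6
```

```text
t 17.7 turn [ 3.000e-03  3.000e-03 -9.316e+00] shift [1.84 7.87 0.01] gap 0.0386 pos [0.5426 0.0901 0.1501]
```

Request:
apply_moves([
  [[0,0,0,0,0,-1,0.45],[0,0,0,0,0,-1,0.45],[0,0,0,0,0,-1,0.45],[0,0,0,0,0,-1,0.45],[0,0,0,0,0,-1,0.45],[0,0,0,0,0,-1,0.45],[0,0,0,0,0,-1,0.45],[0,0,0,0,0,-1,0.45],[0,0,0,0,0,-0.9,0.45],[0,0,0,0,0,-0.45,0.45],[0.2,0.8,0,0,0,0,0.45],[0.2,1,0,0,0,0,0.45],[0.2,1,0,0,0,0,0.45],[0.2,1,0,0,0,0,0.45],[0.2,1,0,0,0,0,0.45],[0.2,1,0,0,0,0,0.45],[0.2,1,0,0,0,0,0.45],[0.2,0.7,0,0,0,0,0.45],[0.2,0.37,0,0,0,0,0.45],[0,0,0,0,0,0,0.45]],
])

```text
clock: 19.7
eef_pos: [0.51, 0.2491, 0.1496]
tool_rot: [0.012, 1.0, 0.0, -0.0]
contact_force: [-0.5, -0.2, 0.3]
finger_gap: 0.0384
finger_force: 0.0
```

```bash
python3 to.py .5098 .2483 .068 178.6
python3 - <<'E'
from h import *
c=snap("scene","pics/s4.png");w=snap("wrist","pics/w4.png")
a=cv2.resize(c["color"][170:290,280:440],(400,300),interpolation=cv2.INTER_CUBIC)
cv2.imwrite("pics/m4.png",np.hstack([a,cv2.resize(w["color"],(400,300))]))
E
```

```text
t 19.7 turn [ 0.    -0.001 -0.002] shift [ 0.01 -0.04  4.08] gap 0.0384 pos [0.51   0.2491 0.1496]
```

View pics/m4.png

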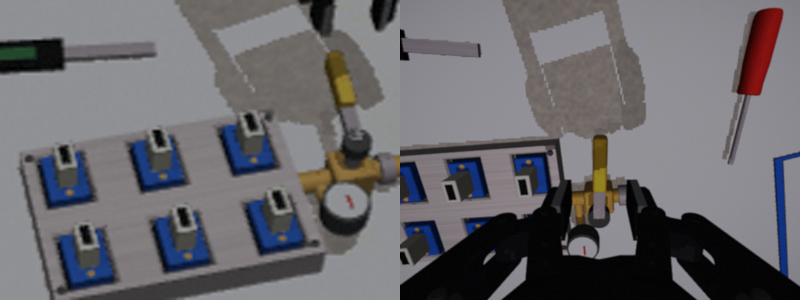

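All six pockets are filled flat, and the lever grip at (600,165) is centred between the fingers. I'll go down astride the grip and close to a loose fit.

Request:
apply_moves([
  [[0,-0.04,0.6,0,0,0,0.45],[0,0,0.9,0,0,0,0.45],[0,0,0.9,0,0,0,0.45],[0,0,0.9,0,0,0,0.45],[0,0,0.5,0,0,0,0.45],[0,0,0.28,0,0,0,0.45],[0,0,0,0,0,0,0.24],[0,0,0,0,0,0,0.24],[0,0,0,0,0,0,0.24]],
])

```text
clock: 20.7
eef_pos: [0.511, 0.2476, 0.0686]
tool_rot: [0.013, 1.0, 0.0, 0.001]
contact_force: [0.1, 0.5, 0.5]
finger_gap: 0.0206
finger_force: 0.0
```

Request:
apply_moves([
  [[-0.015,0.31,0,0,0,0.685,0.24],[-0.015,0.31,0,0,0,0.685,0.24],[-0.015,0.31,0,0,0,0.685,0.24],[-0.015,0.31,0,0,0,0.685,0.24],[-0.015,0.31,0,0,0,0.685,0.24],[-0.015,0.31,0,0,0,0.685,0.24],[-0.015,0.31,0,0,0,0.685,0.24],[-0.015,0.31,0,0,0,0.685,0.24]],
])

```text
clock: 21.5
eef_pos: [0.5298, 0.2922, 0.0684]
tool_rot: [0.387, 0.922, -0.0, -0.0]
contact_force: [-1.0, -1.1, 0.8]
finger_gap: 0.0204
finger_force: 0.9
```

```bash
python3 to.py .5715 .3116 .068 92.9
```

```text
t 21.5 turn [-2.000e-03  0.000e+00  5.199e+00] shift [0.86 2.13 0.02] gap 0.0204 pos [0.5298 0.2922 0.0684]
```

Request:
apply_moves([
  [[-0.015,0.31,0,0,0,0.685,0.24],[-0.015,0.31,0,0,0,0.685,0.24],[-0.015,0.31,0,0,0,0.685,0.24],[-0.015,0.31,0,0,0,0.685,0.24],[-0.015,0.31,0,0,0,0.685,0.24],[-0.015,0.31,0,0,0,0.685,0.24],[-0.015,0.31,0,0,0,0.685,0.24],[-0.015,0.31,0,0,0,0.4,0.24],[0,0,0,0,0,0,0.24],[0,0,0,0,0,0,0.24]],
])

```text
clock: 22.5
eef_pos: [0.5746, 0.3108, 0.0682]
tool_rot: [0.687, 0.727, 0.0, 0.0]
contact_force: [-0.2, 1.1, -0.4]
finger_gap: 0.0205
finger_force: 0.0
```

```bash
python3 to.py .5715 .3116 .068 92.9
```

```text
t 22.5 turn [ 0.004 -0.     0.042] shift [ 0.05 -0.15  0.01] gap 0.0205 pos [0.5746 0.3108 0.0682]
```

Request:
apply_moves([
  [[0,0.1,0,0,0,0,0.24],[0,0.1,0,0,0,0,0.24],[0,0,0,0,0,0,0.24]],
])

```text
clock: 22.8
eef_pos: [0.5765, 0.311, 0.068]
tool_rot: [0.687, 0.727, -0.002, -0.002]
contact_force: [-12.2, -1.1, 7.3]
finger_gap: 0.02
finger_force: 6.3
```

At 12 N the lever is against its stop. I'll back off, open, lift and check.

Request:
apply_moves([
  [[0,-0.2,0,0,0,0,0.45],[0,-0.1,0,0,0,0,0.45],[0,0,0,0,0,0,0.45],[0,0,-0.4,0,0,0,0.45],[0,0,-1,0,0,0,0.45],[0,0,-1,0,0,0,0.45],[0,0,-1,0,0,0,0.45],[0,0,-1,0,0,0,0.45],[-0.5,0,-1,0,0,0,0.45],[0,0,-1,0,0,0,0.45],[0,0,-1,0,0,0,0.45],[0,0,0,0,0,0,0.45],[0,0,0,0,0,0,0.45]],
])

```text
clock: 24.1
eef_pos: [0.5731, 0.3006, 0.2158]
tool_rot: [0.687, 0.726, 0.0, 0.0]
contact_force: [-0.2, -0.0, -0.9]
finger_gap: 0.0387
finger_force: 0.0
```

Run:
```python
from h import *
c=snap("scene","pics/s5.png");w=snap("wrist","pics/w5.png")
a=cv2.resize(c["color"][170:290,280:480],(400,240),interpolation=cv2.INTER_CUBIC)
b=cv2.resize(c["color"],(400,300))
cv2.imwrite("pics/m5.png",np.hstack([np.vstack([a,b]),cv2.resize(w["color"],(400,540))]))
```

```text
(no output)
```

View pics/m5.png

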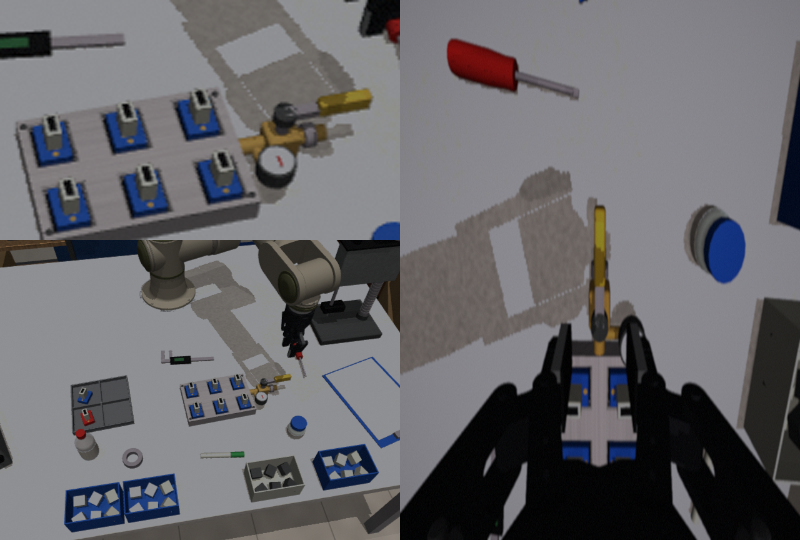

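The lever lies in line with the pipe (wrist view, (600,325) to (600,210)). All six housings are flat, and the tray holds one blue spare and the reject, with the bystanders in place. Handing in.

```bash
python3 -c "
from rig import robot;print(robot.finish_job())"
```

```text
the job is handed in; nothing more can be done
None
```

The job is handed in at about 24 s: both empty pockets (2 and 5) hold a blue spare lying flat, the valve lever was then turned to its open stop, and the last pictures show nothing else out of place; no verdict was returned.

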